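# Clip the shouldered cement plate into the sloping exposure rack

## Task

Take the cement plate with the narrow tongue and two shoulders out of its drying stand and push it, tongue uppermost, down the sloping slot of the steel rack until it sits fully home and both spring clips have snapped in over its shoulders, then let go. The plate is brittle: press only as hard as the rubber pad at the foot of the slot and the clips need, do not ram it, and leave the plain plate, the cube and the stone core where they stand.

Things in the scene. Friction and masses are not known exactly. Their poses are not given: they have to be found in the camera images.
- plate_mid (a point): Point half-way up the loose cement plate to be loaded (about 200 g, 10 mm thick, 145 mm tall), 72.5 mm above its bottom edge. Body 96 wide, 90 high; on it, centred, a tongue 44 wide, 55 high; the steps beside the tongue are the shoulders. Own x through the thickness, y along the width, z up to the tongue. Same either way round. Starts upright in stand_a.
- plate_tongue (a point): Centre of the plate's tongue (117.5 mm above the bottom edge, 27.5 mm below the top edge, 27.5 mm above the shoulders); grasp it here across the 10 mm thickness. Axes as plate_mid.
- rack: Fixed steel rack, base 150 x 170 x 8 mm; origin under the centre of its base, on the bench. x to its rear, y along the slot width, z up. The slot leans 30 degrees from upright, top towards its front (-x, the robot side): up the slot is (-0.5, 0, 0.866) in rack axes. It is made by an aluminium clip frame 143 mm long, clamped anywhere in a 24 mm range along the slope.
- slot_low (a point): Point of the rack on the slot's middle line, at (0.030, 0, 0.034) m in rack axes (axes as the rack). The slot ends on a rubber foot pad whose top lies 4 to 28 mm from it up the slope, different each time and not reported: it must be felt. The pad yields 1 mm per 4 N for 6 mm, then is rigid. The slot is 13 x 101 mm inside; flared lips begin 101 mm above the pad and take in about 5 mm of error in thickness.
- clip_left (a joint): Sprung pawl on the +y side, pivot 131 mm above the pad, 60 mm to the side: 0 rad sprung in, grows outward, about 0.2 while the plate body passes. The plate meets the pawls with its bottom edge about 113 mm above the pad; they resist with under 15 N in all, then drag a little, and snap in over the shoulders only when the plate has pressed the pad in by 2 mm; it cannot come back up.
- clip_right (a joint): The same on the -y side of the slot; 0 rad sprung in, grows outward.
- stand_a: Fixed grey drying stand, 70 x 140 mm foot 10 mm thick with curbs to 35 mm height round an upright slot 12 mm by 100 mm; holds the plate to be loaded, whose bottom edge rests 10 mm above the bench. Origin under its centre; y along the slot.
- stand_b: The same kind of stand; it holds the plain plate.
- plain_mid (a point): Centre of the plain rectangular cement plate (96 x 120 x 10 mm, no tongue, no shoulders), a bystander.
- cube: Mortar test cube, 50 mm, loose bystander; origin under its centre.
- core: Drilled stone core, 50 mm diameter, 53 mm high, loose bystander; origin under its centre.

How it is judged:
On the way, in this order (a step that is already met when the one before it is completed fails the run):
1. the shouldered plate is lifted clear of its stand (height (world z) of plate_mid above 0.135 m), for 0.1 s.
2. the plate goes down the slot: both clips are pushed outward at once (value of joint each of clip_left, clip_right above 0.1 rad), for 0.1 s.
At the end, for the whole second after the job is handed in: Both clips sprung back in (below 0.05 rad) over the shoulders; plate at rest, tongue up in the slot: leaning 25 to 35 deg, square within 4.5 deg, centred sideways within 6 mm, its middle 90 to 127 mm up and x -30 to 5 mm in rack axes (covers every clamping of the frame) (value of joint each of clip_left, clip_right below 0.05 rad and z of plate_mid in the frame of rack between 0.09 and 0.127 m and x of plate_mid in the frame of rack between -0.03 and 0.005 m and y of plate_mid in the frame of rack between -0.006 and 0.006 m and angle between plate_mid's own z axis and vertical between 0.44 and 0.61 rad and angle between the y axis of plate_mid and the y axis of rack, either way round below 0.08 rad and linear speed of plate below 0.02 m/s); the robot touches nothing.
It fails at once if the brittle plate is pressed against the rack with more than 60 N (contact force between plate and rack above 60 N).
It fails at once if the plain plate is moved by more than 20 mm (distance of plain_mid from where it was at the start of the episode above 0.02 m).
It fails at once if the cube is moved by more than 20 mm (distance of cube from where it was at the start of the episode above 0.02 m).
It fails at once if the stone core is moved by more than 20 mm (distance of core from where it was at the start of the episode above 0.02 m).
It also fails if it takes over 45 s, if anything falls off the work surface, if the arm or the gripper's body presses on something with over 40 N, if the wrist force passes 120 N, or if a joint passes its speed limit or range.

## Robot

A 6-joint arm with a two-finger parallel gripper is mounted at the origin on a cart in front of the work surface, level with it; the furniture and walls round the work are solid. World frame = base frame: x ahead of the robot, y to its left, z up, the work surface at z = 0. Lengths are in m, angles in rad, forces in N, time in s.
With the tool pointing down it reaches from about 0.275 to 1 m from the base axis. Payload 8.4 kg.
Tool frame: the origin (TCP) lies on the centre line of the jaws, within the pads' length; the fingertips stand 17 mm ahead of it and the grasp point (between the pads) lies 2 mm behind it; z points along the fingers, x is the direction in which the jaws open and shut, and the axes are right-handed (so a half turn about z gives the same grasp; the last joint's range is limited). The gripper opens to 85 mm and grips with 20 to 120 N. Pads are 22 mm wide; open, the fingers measure 114 mm over their backs; the gripper's body (76 mm by 85 mm) begins 54 mm behind the grasp point. The pads swing forward as they close: fully open they stand 13 mm farther back than shut.
Start: joints at [-1.249, 0.353, 1.633, -0, 1.155, -0.002], TCP at [0.199, -0.593, 0.248] pointing down, gripper open.
Joint ranges: [-2.63, 2.63], [-0.92, 2.1], [0.06, 2.66], [-1.3, 4.44], [0, 2.69], [-3.02, 3.02]. Speed limits (rad/s): [2.22, 2.22, 2.79, 3.14, 3.14, 3.14].

## Interface

Orientations are given as a unit quaternion [w, x, y, z].
In Python, from station import robot gives the robot as it stands.
- The arm moves only by the tool arm_command, never from a script. Its argument "rows" is a list of rows, each a list of 7 numbers: the closure, from 0 (fully open) to 1 (shut), then the shift along the tool's x, y, z in cm, then the turn, a rotation vector about the tool's x, y, z in degrees. In form: [[fingers, dx, dy, dz, ax, ay, az], ...]. A call has 1 to 12 rows; each row is the pose to reach, as a shift and turn from the pose measured when the call began, along the tool's axes at that moment; what a row does not reach only later rows make up. A row lasts 1/8 s, in which the tool goes at most 62.5 mm and 10.7 degrees, less where a joint would pass 70% of its speed; a pose out of reach is approached as far as the arm can. A call with a gripper value outside its range is refused whole. The fingers move at their own pace and stop on an object; "squeeze" is the grip in N (left out, the last holds). Time passes only in rows, so rows that repeat a pose let the fingers close. It gives the time, the measured TCP pose, the force and the opening at its end, in the units of the state.
- robot.get_obs(): the state, without advancing time (a new reading comes with each control period).
- robot.capture(name): name is "scene" or "top" or "wrist"; returns a dict with "pixels" (384x512x3 uint8, blue, green, red), "z_map" (384x512 float32, m along the optical axis (not along the pixel's ray), 0 where there is no reading), "camera_matrix" (3x3 intrinsics, pixels), "k1" (the pictures are not rectified: a ray, as slopes to the right and down, at radius r is drawn at 1 + k1 r^2 times it, then the intrinsics apply), "eye" and "attitude" of the camera in the world; the wrist camera has in their place "T_tool_cam" (4x4, takes a point from camera to tool coordinates, whose origin is the TCP and whose axes are the tool frame's). Camera axes: x right, y up, looking along -z (the intrinsics and any distortion apply to the point x, -y, -z); pixel columns grow to the right and rows downward; lengths in m; the calibration is good to about 2 mm. A picture is of the moment at which its call begins: read the wrist's pose just before it.
- robot.job_done(): hands the job in, once; it reports no verdict.
The state is a dict: "time": time; "joints": joint angles; "qd": joint speeds; "effort": joint torques, N m; "ee_pos": TCP position; "orientation": TCP orientation; "wrist_force": force on the tool from outside, world axes, zero at the start; "torque": the same for the moment, N m; "width": opening from 0.0 (shut) to 1.0 (fully open).
Only numpy, scipy, OpenCV 4.12 (cv2) and the standard library are available. Lean on these libraries where they do the work, as an engineer would, in place of code of your own. Each camera call takes 0.05 s, during which the arm holds its last target.

## Working session

There is one attempt and no reset: what is moved stays moved. The work goes in short steps, Python scripts to look and compute and a tool call to move; the robot and the scene stay as the last step left them, time stands still between calls to the robot, and variables do not carry over. Pictures are saved under pics/ and viewed, and the job is handed in when it is done.

Besides the shell and the picture viewer there is one more tool, called after "Request:" as name([rows], argument=value, ...), one row to a line, values as JSON. arm_command: Moves the arm, as the interface text tells. Its arguments: {"type":"object","properties":{"rows":{"type":"array"},"squeeze":{"type":"number"}},"required":["rows"]}

```bash
ls; mkdir -p pics; python3 - <<'E'
from station import robot
import cv2,numpy as np
o=robot.get_obs()
for k,v in o.items(): print(k,v)
for n in ("scene","top"):
    c=robot.capture(n)
    cv2.imwrite(f"pics/{n}0.png",c["pixels"]); np.savez(f"pics/{n}0.npz",**{k:v for k,v in c.items()})
    print(n,c["camera_matrix"],c["k1"],c["eye"],c["attitude"],c["z_map"].min(),c["z_map"].max())
E
```

```text
pics
time 0.0
joints [-1.24944135e+00  3.53661066e-01  1.63414185e+00 -3.22606430e-05
  1.15520013e+00 -2.39396622e-03]
qd [-0.00125108  0.00149885  0.00037519 -0.00064195 -0.00021109  0.00072016]
effort [ 3.57973535e-03 -6.05244040e+01 -3.42062438e+01  1.69772379e-04
  9.18434904e-03  1.30999732e-05]
ee_pos [ 0.19867675 -0.5920985   0.2475503 ]
orientation [-4.01176677e-04  8.11829626e-01 -5.83893963e-01 -5.80151396e-04]
wrist_force [-1.13005690e-01  4.48438446e-01  3.12429065e-04]
torque [-0.00573565  0.02915944 -0.01051559]
width 1.0049840785186994
scene [[449.81639307   0.         254.81751379]
 [  0.         449.81639307 199.70455593]
 [  0.           0.           1.        ]] -0.003264782970371618 [-0.59999248 -0.31861255  1.30090929] [ 0.72927942  0.30691171 -0.23884632 -0.56294686] 0.0 2.3301423
top [[393.37276253   0.         251.08267052]
 [  0.         393.37276253 186.12255732]
 [  0.           0.           1.        ]] -0.08704647529044089 [ 0.33581502 -0.02655324  1.2930682 ] [ 0.7095835   0.06661582 -0.06608794 -0.69834517] 0.0 2.0160985
```

View pics/scene0.png

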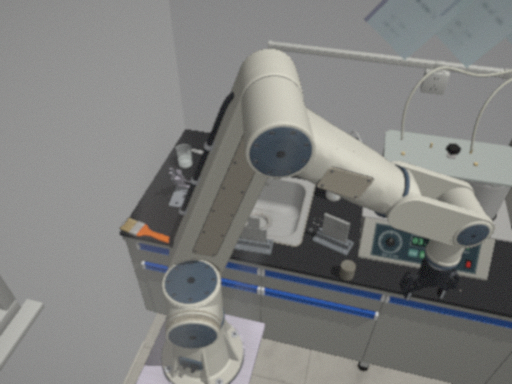

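View pics/top0.png

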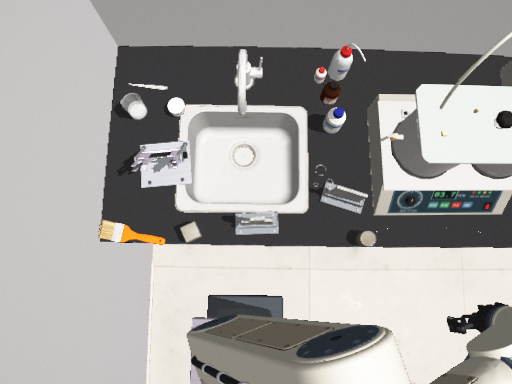

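```bash
cat > h.py <<'E'
import numpy as np,cv2
from scipy.spatial.transform import Rotation as R
def load(f): 
    d=np.load(f); return {k:d[k] for k in d.files}
def quat(q): q=np.asarray(q,float); return R.from_quat([q[1],q[2],q[3],q[0]])
def camT(c,obs=None):
    T=np.eye(4)
    if "eye" in c:
        T[:3,:3]=quat(c["attitude"]).as_matrix(); T[:3,3]=c["eye"]; return T
    B=np.eye(4); B[:3,:3]=quat(obs["orientation"]).as_matrix(); B[:3,3]=obs["ee_pos"]
    return B@c["T_tool_cam"]
def slopes(c,uv):
    uv=np.atleast_2d(np.asarray(uv,float)); K=c["camera_matrix"]; k=float(c["k1"])
    return cv2.undistortPoints(uv.reshape(-1,1,2),K,np.array([k,0,0,0,0.])).reshape(-1,2)
def rays(c,uv,T):
    s=slopes(c,uv); d=np.c_[s[:,0],-s[:,1],-np.ones(len(s))]
    return T[:3,3],d@T[:3,:3].T
def onplane(c,uv,T,z):
    e,d=rays(c,uv,T); return e+d*((z-e[2])/d[:,2])[:,None]
def cloud(c,T):
    z=c["z_map"]; v,u=np.mgrid[:z.shape[0],:z.shape[1]]
    e,d=rays(c,np.c_[u.ravel(),v.ravel()],T)
    return (e+d*z.reshape(-1,1)).reshape(z.shape+(3,))
def project(c,P,T):
    p=(np.atleast_2d(P)-T[:3,3])@T[:3,:3]; s=np.c_[p[:,0]/-p[:,2],-p[:,1]/-p[:,2]]
    r2=(s**2).sum(1,keepdims=True); s=s*(1+float(c["k1"])*r2); K=c["camera_matrix"]
    return s*[K[0,0],K[1,1]]+[K[0,2],K[1,2]]
def crop(img,x0,x1,y0,y1,f,name):
    cv2.imwrite(name,cv2.resize(img[y0:y1,x0:x1],None,fx=f,fy=f,interpolation=cv2.INTER_CUBIC))
E
python3 - <<'E'
from h import *
c=load("pics/top0.npz"); T=camT(c); P=cloud(c,T)
crop(c["pixels"],100,390,100,250,2.7,"pics/top0c.png")
for u,v in [(165,165),(257,222),(257,212),(345,197),(190,231),(366,239),(300,230),(140,240)]: print(u,v,P[v,u].round(3))
s=load("pics/scene0.npz"); crop(s["pixels"],120,400,130,310,2.7,"pics/scene0c.png")
E
```

```text
165 165 [0.649 0.268 0.006]
257 222 [ 0.452 -0.044  0.103]
257 212 [ 0.494 -0.044  0.005]
345 197 [ 0.541 -0.326  0.052]
190 231 [0.425 0.167 0.049]
366 239 [ 0.407 -0.388  0.057]
300 230 [ 0.438 -0.186  0.001]
140 240 [ 0.336 -0.027  1.293]
```

View pics/top0c.png

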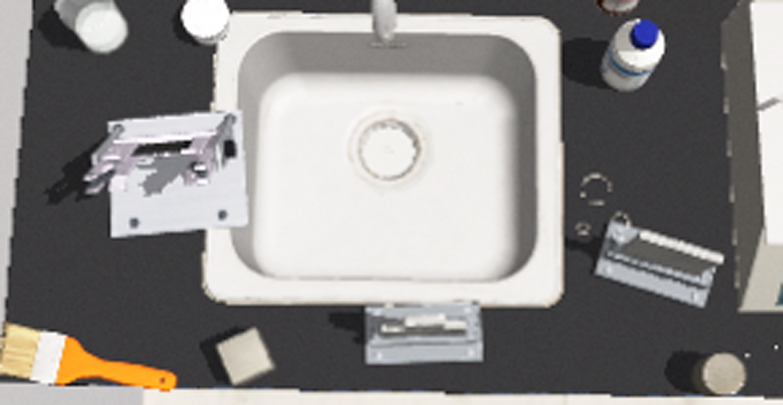

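View pics/scene0c.png

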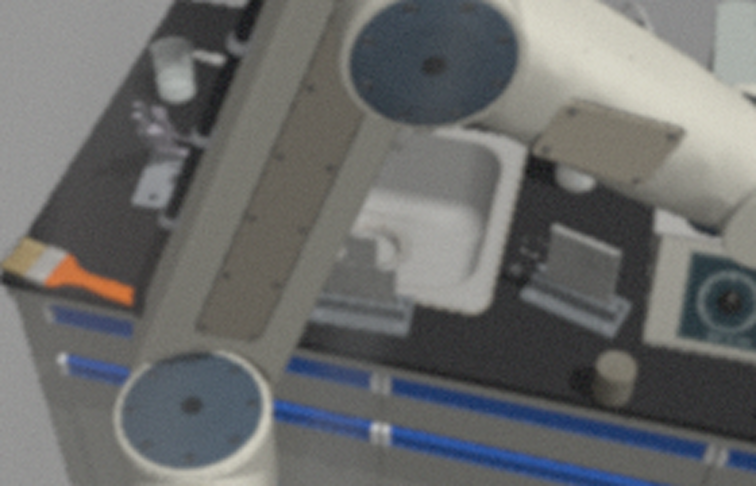

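```bash
python3 - <<'E'
from h import *
np.set_printoptions(precision=4,suppress=True)
c=load("pics/top0.npz"); T=camT(c); P=cloud(c,T)
# stand a region
print((P[208:238:2,230:284:2,2]*1000).astype(int))
print("rack")
print((P[134:192:2,112:196:2,2]*1000).astype(int))
E
```

```text
[[  7   4   0   7   0   5  -1   9   3   9   4   6   5   9   6   6   5   2
    4   3   6   5   3   8   3   5   1]
 [ 10   3   1   4   7   1   8   6   7   3   8   5   4   3  -2  10   4   0
    3   5   9   8   4   1   5   3   2]
 [  4   0   4   3   0   4   4   3   8   5   5   3   7   9   5   7   6   4
    5   8   6   3   4   9   4   5   1]
 [  0  -4   4  11   9  13  12  11  13  11  11   9  12  10  11  14  15  11
    9  17  11   5  13  11   4   0   1]
 [  1  -2  -2  17  12  13  13  15   8   6  10   8  10  10  15  13  11  11
   13   8  13   4  11  12   0   2  -1]
 [  5  -1  -3  11  14   9  11   3  11  13 155 155 155 156 156 158 156 156
   33  31  36  35  37  39   3   0   1]
 [  2   1   4  14  30  33 105 103 100 100 158 153 158 157 154 158 152 156
   99 100  99 105  31  37   8  -2   1]
 [  3  -3  -2   9  12  37 105 103 101  97 103 111 107 101  97  99  96  92
   89  91  90  87  33  10  13   3   5]
 [  3   5   1  12   9  32  52  53  47  47  46  46  40  41  36  33  32  28
   24  27  37  38  35  37   9   3   1]
 [  0   1   1  11  34  33  34  38  37  38  35  36  35  33  35  34  35  35
   35  33  36  32  39  35  13   2   0]
 [  0   0   3  10  18  16   7  15   6   7  10  13  12  10  12  13   3  13
   11   9  12  14  10   9  12  -2  -2]
 [  0   4   0  13  12   9  10  11  11   6  10  12  10   7  16  10  12  10
   10  14  10  11  12  11  12  -4   0]
 [ -1   1   0  16  10  11  13   9   7  11   9  16   6   5  11  11  10  11
   13   7   8   8   7   5  10  -1   1]
 [ -1  -1   0  11  11  11   9  14  16   7  12  12   9  10  10   3   2  -3
    0   3   1   3   3   0   3   4  -4]
 [  2   0   0   0   2   4   1   1   1   1   0   2  -2   1   1   0   0   0
    4   8   1  -1   2   2   4  -1   5]]
rack
[[  -2    1   -3 ...  -37  -67  -94]
 [   0    1    3 ...  -33  -71  -95]
 [  -3    0    0 ...  -32  -72 -103]
 ...
 [   0    1    0 ...  -77 -107 -133]
 [   2    0    0 ...  -72 -109 -146]
 [   1   -3    0 ...  -76 -113 -139]]
```

```bash
python3 - <<'E'
from h import *
np.set_printoptions(precision=4,suppress=True)
c=load("pics/top0.npz"); T=camT(c); P=cloud(c,T)
m=np.zeros(P.shape[:2],bool); m[205:240,225:290]=1
for lo,hi,z in((.147,.165,.155),(.085,.165,.1),(.028,.042,.035),(.004,.04,.01)):
    mm=(m&(P[...,2]>lo)&(P[...,2]<hi)).astype(np.uint8)
    pts=np.argwhere(mm)[:,::-1].astype(np.float32)
    Q=onplane(c,pts,T,z)[:,:2]
    r=cv2.minAreaRect((Q*1000).astype(np.float32)); print(z,len(pts),r,Q.mean(0))
# rack base
m[:]=0; m[130:195,108:200]=1
mm=(m&(P[...,2]>.0045)&(P[...,2]<.0125)).astype(np.uint8)
Q=P[...,:2][(m&(P[...,2]>.005))>0]
print(Q.min(0),Q.max(0))
o=c["pixels"].copy(); crop(o,105,205,125,200,7.5,"pics/rack0.png")
w=np.clip(P[125:200,105:205,2]*1000,0,200); 
for v in range(130,192,3): print(v,(P[v,108:200:3,2]*1000).astype(int).tolist())
E
```

```text
0.155 59 ((456.9429016113281, -44.09814453125), (8.736512184143066, 43.516597747802734), 0.9020118713378906) [ 0.4568 -0.0437]
0.1 149 ((459.13153076171875, -43.3615608215332), (17.580928802490234, 91.59334564208984), 3.1022183895111084) [ 0.4579 -0.0443]
0.035 184 ((456.1734619140625, -44.617950439453125), (28.380634307861328, 128.97857666015625), 2.9677252769470215) [ 0.4529 -0.044 ]
0.01 1139 ((461.2377624511719, -45.01316833496094), (111.38619232177734, 210.74937438964844), 0.8875957727432251) [ 0.4677 -0.046 ]
[ 0.3358 -0.0266] [0.7733 0.4735]
130 [1, 4, 3, -3, 4, 1, 0, 3, 2, 2, -1, 1, 4, 0, -4, 4, 0, -2, 2, 0, -2, -3, 0, 3, 7, 2, 3, -11, -54, -82, -112]
133 [-1, 0, -4, 2, -1, -2, 0, 1, -3, 3, 4, 4, 2, 0, 4, 6, -1, -2, 0, 1, -2, 0, 0, 5, 6, 2, 1, -21, -65, -102, -127]
136 [-2, 4, 1, 3, 0, 1, 0, -5, 2, -1, 0, -1, 0, 2, 2, -4, -1, -3, 3, 0, 4, 3, -1, 0, 8, 4, 9, -19, -71, -113, -141]
139 [5, -1, 4, -3, 3, 1, -4, 3, 1, -1, 0, 6, 0, 7, 2, 0, -2, -2, 0, 0, 3, 4, 0, 0, 5, 4, 2, -27, -73, -123, -145]
142 [-1, -1, -2, -1, 1, 0, 5, 0, -1, 0, 0, 5, -2, 2, 1, 0, 2, 0, -2, -2, 8, 6, 10, 11,
[... 1279 characters left out ...]
, 3, -4, 3, 2, -4, -1, 0, 0, 3, 3, 11, 11, 10, 6, 11, 8, 10, 6, 5, 6, 8, 11, 10, 9, 15, 5, 11, -101, -136, -155]
178 [0, 1, -1, 5, -6, 2, 5, 1, -2, -1, 2, 9, 10, 4, 4, 13, 13, 12, 6, 10, 6, 7, 6, 13, 6, 9, 8, 12, -102, -138, -150]
181 [0, 1, -1, -1, 1, 0, 1, 0, 2, -6, 0, 10, 4, 10, 15, 4, 5, 10, 8, 7, 11, 7, 8, 10, 8, 5, 4, 13, -106, -138, -150]
184 [4, 5, -2, 4, -4, -1, 1, 0, -5, 3, 0, 8, 5, 10, 7, 8, 2, 12, 10, 5, 10, 7, 13, 10, 8, 5, -6, -57, -113, -140, -150]
187 [-5, 1, 0, -4, 2, -1, 0, 2, 1, 2, -3, 16, 5, 10, 5, -3, -3, 2, 1, 4, 0, 4, -1, 6, 6, 6, -8, -55, -115, -146, -150]
190 [3, 2, -3, -5, 0, 0, 1, -4, 2, 0, 0, 2, 0, -3, 2, 0, 3, 2, 0, 1, 0, 4, -3, 7, 7, 1, 0, -57, -113, -148, -154]
```

View pics/rack0.png

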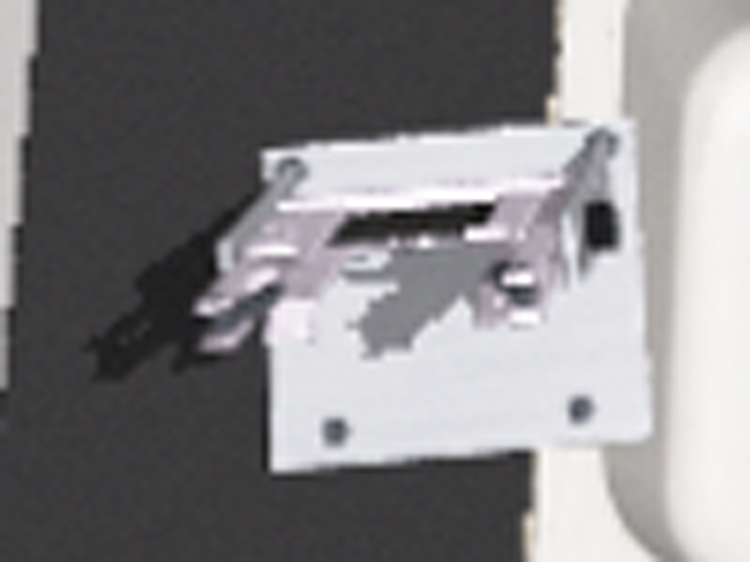

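```bash
python3 - <<'E'
from h import *
np.set_printoptions(precision=4,suppress=True)
c=load("pics/top0.npz"); T=camT(c)
uv=np.array([(262,150),(635,120),(652,440),(272,472)])/7.5+[105,125]-0.45
Q=onplane(c,uv,T,.008); print(Q, Q.mean(0))
for i in range(4): 
    d=Q[(i+1)%4]-Q[i]; print(np.linalg.norm(d), np.degrees(np.arctan2(d[1],d[0])))
w=None
from station import robot
cc=robot.capture("wrist"); print(cc["T_tool_cam"],cc["camera_matrix"],cc["k1"]); cv2.imwrite("pics/w0.png",cc["pixels"])
o=robot.get_obs(); print(quat(o["orientation"]).as_matrix(), o["time"])
E
```

```text
[[0.7188 0.3604 0.008 ]
 [0.7351 0.1899 0.008 ]
 [0.5869 0.1753 0.008 ]
 [0.5697 0.3452 0.008 ]] [0.6526 0.2677 0.008 ]
0.17127145080403774 -84.56555979478586
0.1488898771416607 -174.38465368757397
0.17068529739633295 95.79310766819387
0.1499613492425885 5.839286378525713
[[ 1.      0.0014 -0.0011 -0.001 ]
 [ 0.001  -0.9534 -0.3018 -0.0778]
 [-0.0014  0.3018 -0.9534 -0.1256]
 [ 0.      0.      0.      1.    ]] [[313.1438   0.     259.2136]
 [  0.     313.1438 192.5952]
 [  0.       0.       1.    ]] -0.002653509470408033
[[ 0.3182 -0.948  -0.0003]
 [-0.948  -0.3182  0.001 ]
 [-0.0011 -0.     -1.    ]] 0.15
```

```bash
cat >> h.py <<'E'
def delta(obs,pos,Rt):
    R0=quat(obs["orientation"]); 
    d=R0.inv().apply(np.asarray(pos)-obs["ee_pos"])*100; r=(R0.inv()*Rt).as_rotvec(degrees=True)
    return np.r_[d,r].round(2)
def Rdown(yaw,tilt=0):
    # tool x = horizontal dir at yaw, z down; tilt deg leans tool z towards +x
    y=np.radians(yaw);t=np.radians(tilt)
    x=np.array([np.cos(y),np.sin(y),0]);z=np.array([0,0,-1.])
    zt=z*np.cos(t)+x*np.sin(t); xt=x*np.cos(t)-z*np.sin(t)
    return R.from_matrix(np.c_[xt,np.cross(zt,xt),zt])
E
python3 - <<'E'
from h import *
from station import robot
o=robot.get_obs(); print(delta(o,[.457,-.044,.29],Rdown(1.5)))
E
```

```text
[-4.376e+01 -4.192e+01 -4.180e+00 -4.000e-02  5.000e-02 -7.295e+01]
```

Request:
arm_command([
  [0,-4.4,-4.2,-2,0,0,-7.3],
  [0,-8.8,-8.4,-4.2,0,0,-14.6],
  [0,-13.2,-12.6,-4.2,0,0,-22],
  [0,-17.6,-16.8,-4.2,0,0,-29.2],
  [0,-22,-21,-4.2,0,0,-36.5],
  [0,-26.3,-25.2,-4.2,0,0,-43.8],
  [0,-30.7,-29.4,-4.2,0,0,-51.1],
  [0,-35,-33.6,-4.2,0,0,-58.4],
  [0,-39.4,-37.8,-4.2,0,0,-65.7],
  [0,-43.8,-41.9,-4.2,0,0,-73],
  [0,-43.8,-41.9,-4.2,0,0,-73],
  [0,-43.8,-41.9,-4.2,0,0,-73],
])

```text
time: 1.65
ee_pos: [0.4563, -0.0437, 0.2899]
orientation: [-0.0, 1.0, 0.014, -0.001]
wrist_force: [1.0, 0.1, 0.2]
width: 1.003
```

```bash
python3 - <<'E'
from h import *
from station import robot
o=robot.get_obs(); c=robot.capture("wrist"); c.update(ob_p=o["ee_pos"],ob_q=o["orientation"]); np.savez("pics/w1.npz",**c)
cv2.imwrite("pics/w1.png",c["pixels"]); print(o["time"],o["ee_pos"],o["joints"],o["wrist_force"])
t=robot.capture("top"); cv2.imwrite("pics/top1.png",t["pixels"]); np.savez("pics/top1.npz",**t)
E
```

```text
1.65 [ 0.45627887 -0.04368768  0.28993758] [-9.91144435e-02  4.57204799e-02  1.92391434e+00  5.87944851e-04
  1.17314785e+00 -1.26868185e-01] [0.98364929 0.09110433 0.16651751]
```

View pics/w1.png

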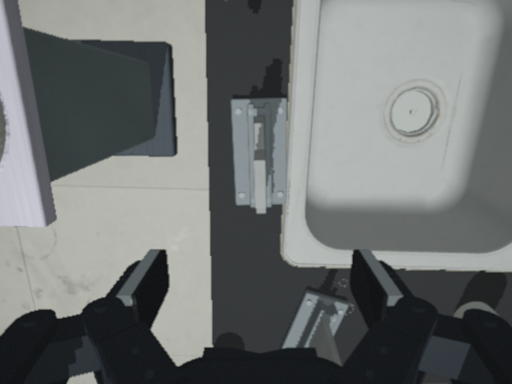

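```bash
python3 - <<'E'
from h import *
np.set_printoptions(precision=4,suppress=True)
c=load("pics/w1.npz"); o=dict(ee_pos=c["ob_p"],orientation=c["ob_q"]); T=camT(c,o); P=cloud(c,T)
print((P[90:220:5,225:300:5,2]*1000).astype(int))
m=np.zeros(P.shape[:2],bool); m[85:225,225:300]=1
for lo,hi,z in((.148,.165,.155),):
    mm=(m&(P[...,2]>lo)&(P[...,2]<hi))
    n,l,s,ce=cv2.connectedComponentsWithStats(mm.astype(np.uint8)); k=1+s[1:,4].argmax(); mm=l==k; print(s)
    pts=np.argwhere(mm)[:,::-1].astype(np.float64)
    Q=onplane(c,pts,T,z)[:,:2]
    print(z,len(pts),cv2.minAreaRect((Q*1000).astype(np.float32)),Q.mean(0), 'zmean',P[mm].mean(0))
# stand foot in colour/height
mm=(m&(P[...,2]>.005)&(P[...,2]<.015)); Q=P[mm][:,:2]; print(cv2.minAreaRect((Q*1000).astype(np.float32)))
crop(c["pixels"],215,305,80,225,4,"pics/w1c.png")
E
```

```text
[[  0   0   0   0  -1   0   0   0   1   0   0   1   0   2   3]
 [  0   0   0   0  -1   0   0   0  -1   0   0  -1   0   1   5]
 [ -1  -1   8   8  10   9  11   8  10   9   8  10  11   4   3]
 [  0   0  12   8  10  34  11   9  34  34   8   9  10   3   1]
 [ -1   0  12  12   9  34  36  34  33  34  10  11  10   3   5]
 [  0  -1  10   9  10  35  34  33  33  34   9   9  10   3   4]
 [  0   1   8   9  11  36  68  73  33  34   9  10  10   4   4]
 [  0   0   9   8   9  35  99 101 415  34  10  10   9   2   4]
 [  0  -1   8  10   9  35 100 100  35  36   9  10  10   3   4]
 [  0   0   9  11  10  35  98 100  35  34   9  10  10   4   3]
 [ -1   0   9   9   9  34 100 100  34  35  11  11  10   5   4]
 [  0   0  10   9   9  36 100  99  35  35  11   9   9   4   3]
 [  0   0  10   9   9  35 106 109  34  36  11  10  10   6   3]
 [  1   0  10   8  11  33 133 134  34  34   9  10   8   5   2]
 [  0   0  10  10   9  33 153 154 154  35  10   9  11   6   3]
 [ -1  -1  10  10  10  35 156 155 153  35   8  10   9   4   4]
 [  0   0  10   9  10  34 156 156 154  34  11  10   9   4   5]
 [  0  -1   9  11  10  33 155
[... 179 characters left out ...]
10  34 155 155 154  35  10   9   9   4   3]
 [  0   0   0  12  10  33 155 155 155  35  10  12  10   5   3]
 [  0   0   0  10  10  11 154 155 155  35  11   9   9   3   3]
 [  0   0   0  -1   0   0 155 155 155  34   0   0   2   4   4]
 [  0   0   0  -1   0   0  -1 100  99   0   1   0   3   3   3]
 [  0   0  -1   0   0   0   0   2   0   0   0   0   3   3   4]]
[[     0      0    512    384 196035]
 [   254    158     13     50    573]]
0.155 573 ((456.94171142578125, -39.491233825683594), (9.896340370178223, 44.26248550415039), 3.080364942550659) [ 0.4569 -0.039 ] zmean [ 0.4569 -0.039   0.1549]
((465.8042907714844, -50.287628173828125), (87.2008285522461, 186.9106903076172), 3.713195323944092)
```

View pics/w1c.png

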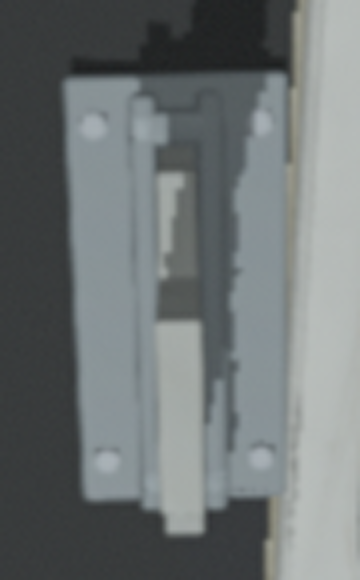

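```bash
cat >> h.py <<'E'
RO=np.array([.6526,.2677,0]); RY=5.6
def rk(p): return RO+R.from_euler('z',RY,degrees=True).apply(p)
def slotp(s,y=0,n=0):
    # s along slope from slot_low, y along width, n normal offset (rack +x side)
    return rk(np.array([.03-.5*s+.866*n,y,.034+.866*s+.5*n]))
E
python3 - <<'E'
from h import *
from station import robot
o=robot.get_obs(); print(slotp(.306)); print(delta(o,slotp(.306),Rdown(RY,30)))
print(delta(o,slotp(.306),Rdown(RY,30))/6)
E
```

```text
[0.53018703 0.2556973  0.298996  ]
[  8.16 -29.84  -0.88   1.04  30.03  -4.08]
[ 1.36       -4.97333333 -0.14666667  0.17333333  5.005      -0.68      ]
```

Request:
arm_command([
  [0,1.4,-5,-0.2,0.2,5,-0.7],
  [0,2.7,-10,-0.3,0.3,10,-1.4],
  [0,4.1,-15,-0.5,0.5,15,-2],
  [0,5.4,-20,-0.6,0.7,20,-2.7],
  [0,6.8,-24.9,-0.7,0.9,25,-3.4],
  [0,8.2,-29.8,-0.9,1,30,-4.1],
  [0,8.2,-29.8,-0.9,1,30,-4.1],
  [0,8.2,-29.8,-0.9,1,30,-4.1],
])

```text
time: 2.75
ee_pos: [0.5305, 0.2538, 0.2989]
orientation: [-0.012, 0.965, 0.047, 0.258]
wrist_force: [-0.1, 0.6, 0.5]
width: 1.003
```

```bash
cat > shot.py <<'E'
import sys
from h import *
from station import robot
n=sys.argv[1]
o=robot.get_obs(); c=robot.capture("wrist"); c.update(ob_p=o["ee_pos"],ob_q=o["orientation"]); np.savez(f"pics/{n}.npz",**c)
cv2.imwrite(f"pics/{n}.png",c["pixels"]); print(o["time"],o["ee_pos"],o["orientation"],o["joints"],o["wrist_force"],o["width"])
E
python3 shot.py w2
```

```text
2.75 [0.53054007 0.25377    0.29892595] [-0.01161127  0.96504685  0.04681504  0.25760069] [ 0.57065693  0.04918865  2.00149532 -0.38498733  0.65521444  0.72883055] [-0.06628941  0.62385343  0.47235134] 1.0032477860814228
```

View pics/w2.png

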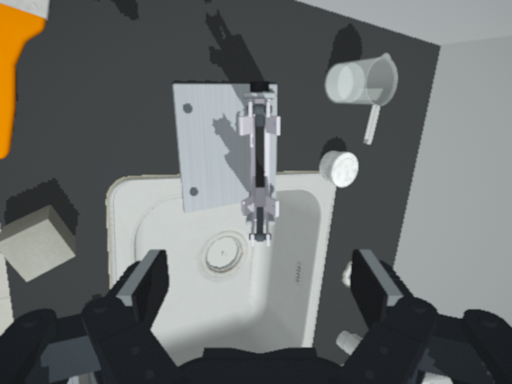

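```bash
python3 - <<'E'
from h import *
np.set_printoptions(precision=4,suppress=True)
c=load("pics/w2.npz"); o=dict(ee_pos=c["ob_p"],orientation=c["ob_q"]); T=camT(c,o); P=cloud(c,T)
crop(c["pixels"],170,300,70,255,3.2,"pics/w2c.png")
# points in slot frame
Rz=R.from_euler('z',RY,degrees=True)
Q=Rz.inv().apply((P.reshape(-1,3)-RO))-[.03,0,.034]
s=Q@[-.5,0,.866]; n=Q@[.866,0,.5]; y=Q[:,1]
S=(s*1000).reshape(P.shape[:2]).astype(int);N=(n*1000).reshape(P.shape[:2]).astype(int);Y=(y*1000).reshape(P.shape[:2]).astype(int)
for v in range(86,250,6): print(v,Y[v,261],' '.join(f"{S[v,u]}/{N[v,u]}" for u in range(235,290,4)))
E
```

```text
86 83 -10/-32 -14/-27 -17/-22 -19/-16 61/-9 66/-4 65/0 65/4 61/8 -40/16 -42/22 -54/28 -58/35 -62/41
92 76 -10/-32 -13/-27 -18/-22 92/-12 431/0 93/-4 93/0 92/3 94/8 92/12 -43/22 -57/29 -58/35 -63/41
98 68 -11/-32 -15/-27 -17/-22 -21/-17 -22/-11 -26/-6 -29/0 80/4 -38/10 -37/16 -43/22 -54/29 -59/35 -61/41
104 67 -11/-33 -13/-27 -16/-22 -20/-17 161/-6 155/-3 155/0 156/3 160/6 -39/16 -42/22 -56/29 -60/35 -64/42
110 62 -9/-33 -14/-28 -15/-22 156/-10 161/-6 158/-3 158/0 157/3 160/6 157/10 -43/22 -55/29 -59/35 -62/42
116 56 -10/-33 -15/-28 119/-15 114/-11 160/-6 146/-3 148/0 147/3 160/6 112/11 120/15 122/19 -58/35 -62/42
122 50 -11/-33 121/-19 121/-15 114/-11 108/-8 20/-5 131/0 129/3 107/7 113/11 120/15 120/19 -59/36 -62/42
128 32 -11/-33 120/-19 122/-15 116/-11 109/-8 22/-5 20/0 21/4 107/8 114/11 120/15 122/19 -61/36 -64/43
134 24 -10/-34 -12/-28 122/-15 -20/-17 9/-11 22/-5 23/0 22/4 9/10 -40/17 119/15 121/19 -61/36 -64/43
140 17 -9/-34 -12/-28 -16/-23 -18/-17 10/-11 20/-5 21/0 21/4 9/10 -39/17 -42/23 -56/30 -60/36 -62/43
146 9 -10/-34 -13/-28 -14/-23 -20/-17 9/-11 20/-5 21/0 22/4 11/10 -40
[... 1178 characters left out ...]
18 -45 -196/-52 -200/-44 -204/-36 88/-14 88/-9 111/-4 133/0 134/3 120/8 88/13 -211/34 -200/42 -188/50 -179/57
224 -48 -196/-53 -201/-44 -206/-36 95/-14 94/-9 94/-4 141/0 143/3 137/8 95/13 -211/34 -199/42 -186/50 -176/57
230 -51 -198/-53 -202/-45 -208/-36 -213/-28 151/-7 -218/-10 150/0 149/3 153/7 -217/25 -208/34 -197/42 -185/50 -174/58
236 -55 -196/-53 -202/-45 -208/-37 -210/-28 160/-7 155/-3 157/0 157/3 161/7 156/11 -207/34 -193/42 -181/50 -172/58
242 -250 -216/-56 -206/-46 -208/-37 -214/-28 159/-7 -217/-10 -220/-1 -219/7 160/7 -211/26 -201/34 -192/42 -178/50 -168/58
248 -265 -214/-56 -210/-46 -207/-37 -211/-28 -218/-19 -216/-10 -219/-1 -217/8 -216/17 -208/26 -200/34 -189/42 -177/50 -165/58
```

View pics/w2c.png

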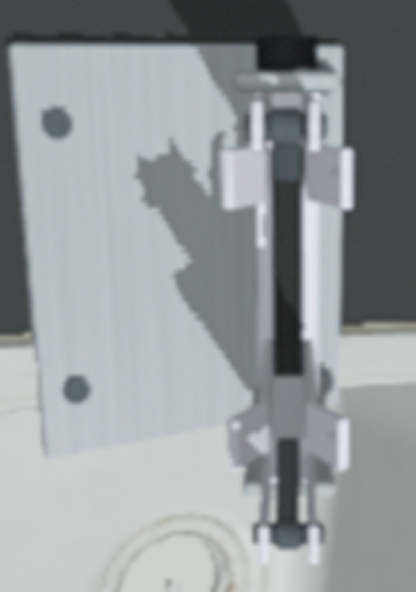

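```bash
python3 - <<'E'
from h import *
np.set_printoptions(precision=1,suppress=True)
c=load("pics/w2.npz"); o=dict(ee_pos=c["ob_p"],orientation=c["ob_q"]); T=camT(c,o); P=cloud(c,T)
Rz=R.from_euler('z',RY,degrees=True)
Q=Rz.inv().apply((P.reshape(-1,3)-RO))-[.03,0,.034]
D=1000*np.c_[Q@[-.5,0,.866],Q[:,1],Q@[.866,0,.5]].reshape(P.shape)
s,y,n=D[...,0],D[...,1],D[...,2]
def st(name,m):
    q=D[m]; print(name,len(q)); 
    for sg,nm in((1,'L'),(-1,'R')):
        a=q[q[:,1]*sg>0]
        if len(a): print('  ',nm,len(a),'mean',a.mean(0),'min',a.min(0),'max',a.max(0), 'y pct',np.percentile(a[:,1],[2,98]))
reg=np.zeros(s.shape,bool);reg[80:250,225:300]=1
st('lip-',reg&(s>116)&(s<125)&(n<-13)&(n>-22))
st('lip+',reg&(s>116)&(s<125)&(n>13)&(n<22))
st('pivot',reg&(s>153)&(s<166)&(abs(n)<15))
st('pad',reg&(s>16)&(s<27)&(abs(n)<4))
st('pawl',reg&(s>126)&(s<152)&(abs(n)<5))
# rack base corners in this view
cv2.imwrite("pics/w2b.png",cv2.resize(c["pixels"][70:250,160:300],None,fx=4,fy=4)[:590])
E
```

```text
lip- 233
   L 133 mean [121.1  46.1 -16.5] min [116.1  37.2 -19.7] max [124.   54.9 -13. ] y pct [37.7 54.7]
   R 100 mean [121.  -39.3 -16.2] min [116.6 -48.9 -19.3] max [124.1 -30.6 -13. ] y pct [-48.7 -30.8]
lip+ 240
   L 131 mean [120.9  46.3  16.5] min [116.2  37.4  13.6] max [124.4  54.9  19.5] y pct [37.7 54.8]
   R 109 mean [120.5 -38.9  16.9] min [116.  -48.4  13.7] max [123.9 -30.5  20. ] y pct [-47.7 -30.8]
pivot 514
   L 287 mean [157.9  63.3  -0.1] min [153.   57.5 -10.3] max [162.6  69.7  10.3] y pct [58.  69.1]
   R 227 mean [157.6 -55.9   0.9] min [153.  -63.5  -9.7] max [162.5 -50.5  11.6] y pct [-62.6 -51.1]
pad 375
   L 166 mean [22.1 18.   0.3] min [19.9  0.1 -3. ] max [24.9 35.4  3.6] y pct [ 0.3 35.3]
   R 209 mean [ 22.  -24.3   0.3] min [ 19.5 -47.5  -3.2] max [24.6 -0.7  3.7] y pct [-47.3  -1.2]
pawl 240
   L 80 mean [139.2  53.3   0. ] min [126.   47.8  -3.8] max [150.3  57.7   3.7] y pct [48.7 57.6]
   R 160 mean [139.  -47.5   0.4] min [126.  -53.1  -3.2] max [151.6 -41.3   4. ] y pct [-52.8 -42.1]
```

```bash
python3 - <<'E'
from h import *
from station import robot
o=robot.get_obs(); d=delta(o,[.457,-.0393,.24],Rdown(2.9)); print(d)
for i in range(1,7): print((d*i/6).round(1).tolist())
d=delta(o,[.457,-.0393,.128],Rdown(2.9)); print(d)
E
```

```text
[-11.75  28.43   0.1   -0.6  -29.9    2.55]
[-2.0, 4.7, 0.0, -0.1, -5.0, 0.4]
[-3.9, 9.5, 0.0, -0.2, -10.0, 0.8]
[-5.9, 14.2, 0.1, -0.3, -14.9, 1.3]
[-7.8, 19.0, 0.1, -0.4, -19.9, 1.7]
[-9.8, 23.7, 0.1, -0.5, -24.9, 2.1]
[-11.8, 28.4, 0.1, -0.6, -29.9, 2.6]
[-17.34  28.42   9.81  -0.6  -29.9    2.55]
```

Request:
arm_command([
  [0,-2,4.7,0,-0.1,-5,0.4],
  [0,-3.9,9.5,0,-0.2,-10,0.8],
  [0,-5.9,14.2,0.1,-0.3,-15,1.3],
  [0,-7.8,19,0.1,-0.4,-20,1.7],
  [0,-9.8,23.7,0.1,-0.5,-25,2.1],
  [0,-11.75,28.4,0.1,-0.6,-29.9,2.55],
  [0,-11.75,28.43,0.1,-0.6,-29.9,2.55],
  [0,-11.75,28.43,0.1,-0.6,-29.9,2.55],
])

```text
time: 3.8
ee_pos: [0.4568, -0.0402, 0.2402]
orientation: [-0.0, 1.0, 0.024, 0.0]
wrist_force: [-1.0, 0.5, 0.1]
width: 0.998
```

```bash
python3 shot.py w3; python3 - <<'E'
from h import *
np.set_printoptions(precision=4,suppress=True)
c=load("pics/w3.npz"); o=dict(ee_pos=c["ob_p"],orientation=c["ob_q"]); T=camT(c,o); P=cloud(c,T)
m=(abs(P[...,0]-.457)<.03)&(abs(P[...,1]+.04)<.06)
for lo,hi,z in((.148,.165,.155),(.095,.105,.1)):
    mm=m&(P[...,2]>lo)&(P[...,2]<hi)
    pts=np.argwhere(mm)[:,::-1].astype(float); Q=onplane(c,pts,T,z)[:,:2]
    print(len(pts),cv2.minAreaRect((Q*1000).astype(np.float32)),Q.mean(0),Q.min(0),Q.max(0))
from station import robot
o=robot.get_obs(); print(delta(o,[.457,-.0393,.128],Rdown(2.9)))
E
```

```text
3.8 [ 0.45683661 -0.0401682   0.24023514] [-3.01524560e-04  9.99716289e-01  2.38142862e-02  3.60960320e-04] [-9.14565525e-02  9.92294558e-02  1.98407347e+00  7.82920692e-04
  1.05764209e+00 -1.39473770e-01] [-1.03845704  0.54152129  0.06670134] 0.9984787536998336
818 ((456.60205078125, -39.24839782714844), (9.44662857055664, 44.98223114013672), 2.9920079708099365) [ 0.4567 -0.0386] [ 0.4512 -0.0619] [ 0.4625 -0.0167]
388 ((454.99652099609375, -6.264352798461914), (9.522558212280273, 28.18541717529297), 2.935638666152954) [ 0.4551 -0.006 ] [ 0.4499 -0.0206] [0.4604 0.008 ]
[ 0.   -0.01 11.23 -0.03 -0.06 -0.09]
```

View pics/w3.png

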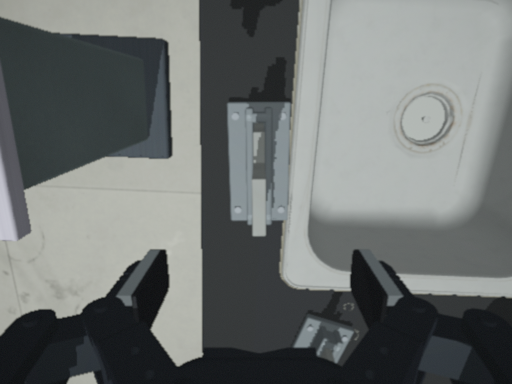

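Request:
arm_command([
  [0,0,0,4,0,0,0],
  [0,0,0,8,0,0,0],
  [0,0,0,10.5,0,0,0],
  [0,0,0,11.2,0,0,0],
  [0,0,0,11.2,0,0,0],
  [1,0,0,11.2,0,0,0],
  [1,0,0,11.2,0,0,0],
  [1,0,0,11.2,0,0,0],
  [1,0,0,11.2,0,0,0],
  [1,0,0,11.2,0,0,0],
  [1,0,0,11.2,0,0,0],
], squeeze=70)

```text
time: 5.22
ee_pos: [0.4571, -0.0395, 0.1286]
orientation: [-0.0, 1.0, 0.025, 0.001]
wrist_force: [-0.3, -0.0, 5.9]
width: 0.111
```

```bash
python3 shot.py w4
```

```text
5.225 [ 0.45710885 -0.03949734  0.12862418] [-2.30767239e-04  9.99699435e-01  2.45085119e-02  5.65763296e-04] [-8.98792622e-02  2.62017997e-01  2.08609771e+00  8.25329964e-04
  7.92405660e-01 -1.39480381e-01] [-0.31868715 -0.00831778  5.85826566] 0.11075993497656704
```

View pics/w4.png

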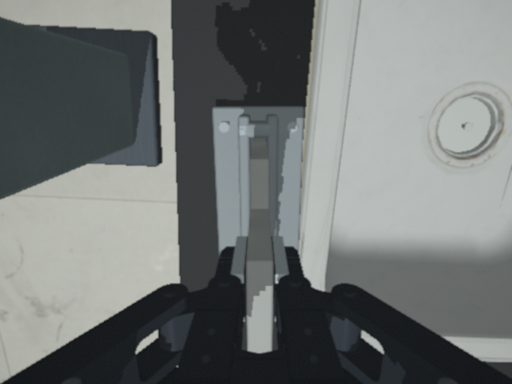

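Request:
arm_command([
  [1,0,0,-1,0,0,0],
  [1,0,0,-3,0,0,0],
  [1,0,0,-6,0,0,0],
  [1,0,0,-10,0,0,0],
  [1,0,0,-14,0,0,0],
  [1,0,0,-17,0,0,0],
  [1,0,0,-17,0,0,0],
  [1,0,0,-17,0,0,0],
])

```text
time: 6.28
ee_pos: [0.4563, -0.0395, 0.2979]
orientation: [-0.0, 1.0, 0.025, 0.0]
wrist_force: [0.4, -0.6, -1.7]
width: 0.108
```

```bash
python3 shot.py w5; python3 - <<'E'
from h import *
from station import robot
o=robot.get_obs(); d=delta(o,slotp(.37,.0034,.0003),Rdown(6,30)); print(slotp(.37,.0034,.0003),d)
for i in range(1,9): print((d*i/8).round(1).tolist())
E
```

```text
6.275 [ 0.45628308 -0.03952004  0.29789057] [-2.88367303e-04  9.99699651e-01  2.45055407e-02  6.11347340e-05] [-9.00899524e-02  3.67562078e-02  1.91507599e+00  6.32294136e-04
  1.18970500e+00 -1.39341098e-01] [ 0.4288307  -0.57870002 -1.74521764] 0.10806735799521335
[0.49826653 0.25598378 0.35457   ] [  5.66 -29.31  -5.69   0.8   30.04  -3.13]
[0.7, -3.7, -0.7, 0.1, 3.8, -0.4]
[1.4, -7.3, -1.4, 0.2, 7.5, -0.8]
[2.1, -11.0, -2.1, 0.3, 11.3, -1.2]
[2.8, -14.7, -2.8, 0.4, 15.0, -1.6]
[3.5, -18.3, -3.6, 0.5, 18.8, -2.0]
[4.2, -22.0, -4.3, 0.6, 22.5, -2.3]
[5.0, -25.6, -5.0, 0.7, 26.3, -2.7]
[5.7, -29.3, -5.7, 0.8, 30.0, -3.1]
```

View pics/w5.png

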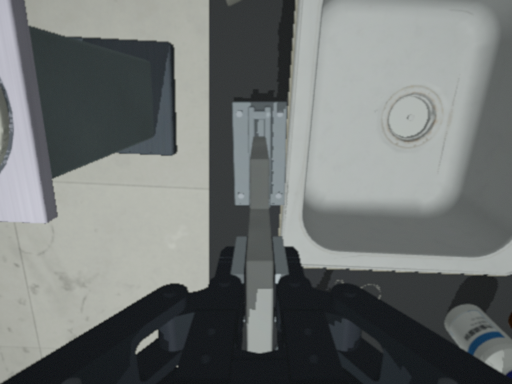

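Request:
arm_command([
  [1,0.7,-3.7,-0.7,0.1,3.8,-0.4],
  [1,1.4,-7.3,-1.4,0.2,7.5,-0.8],
  [1,2.1,-11,-2.1,0.3,11.3,-1.2],
  [1,2.8,-14.7,-2.8,0.4,15,-1.6],
  [1,3.5,-18.3,-3.6,0.5,18.8,-2],
  [1,4.2,-22,-4.3,0.6,22.5,-2.3],
  [1,5,-25.6,-5,0.7,26.3,-2.7],
  [1,5.66,-29.3,-5.7,0.8,30,-3.1],
  [1,5.66,-29.3,-5.7,0.8,30,-3.1],
  [1,5.66,-29.3,-5.7,0.8,30,-3.1],
])

```text
time: 7.58
ee_pos: [0.4975, 0.2554, 0.353]
orientation: [-0.013, 0.965, 0.051, 0.257]
wrist_force: [-0.4, -0.4, -2.7]
width: 0.107
```

```bash
python3 shot.py w6; python3 - <<'E'
from h import *
from station import robot
o=robot.get_obs(); print(delta(o,slotp(.30,.0034,.0003),Rdown(6,30)))
E
```

```text
7.575 [0.49753921 0.25537226 0.35302349] [-0.0127938   0.96508856  0.05075816  0.25663984] [ 0.61345807 -0.054545    1.97780617 -0.35023342  0.78670071  0.70271544] [-0.37246727 -0.41409871 -2.73212887] 0.10724961012629654
[ 0.13 -0.08  6.92  0.08  0.18 -0.02]
```

View pics/w6.png

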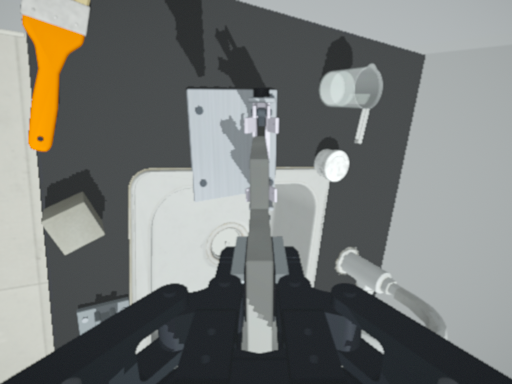

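```bash
cat > meas.py <<'E'
import sys
from h import *
np.set_printoptions(precision=1,suppress=True)
c=load(f"pics/{sys.argv[1]}.npz"); o=dict(ee_pos=c["ob_p"],orientation=c["ob_q"]); T=camT(c,o); P=cloud(c,T)
Rz=R.from_euler('z',6,degrees=True)
b=slotp(0,.0034,.0003)
Q=Rz.inv().apply((P.reshape(-1,3)-b))
D=1000*np.c_[Q@[-.5,0,.866],Q[:,1],Q@[.866,0,.5]].reshape(P.shape)
s,y,n=D[...,0],D[...,1],D[...,2]
t=Rz.inv().apply(c["ob_p"]-b); ts=1000*(t@[-.5,0,.866]); print("TCP s,y,n",ts,1000*t[1],1000*(t@[.866,0,.5]))
for lo,hi in((15,22),(-35,-23)):
    m=(abs(n)<12)&(s-ts>lo)&(s-ts<hi)&(abs(y)<60); q=D[m]
    if len(q): print("plate top",lo,len(q),q.mean(0),np.percentile(q,[3,97],axis=0).round(1).tolist())
m=(abs(n)<20)&(y>0)&(y<60)&(s-ts<-20)&(s-ts>-125); q=D[m]
for y0 in range(20,60,4):
    a=q[(q[:,1]>=y0)&(q[:,1]<y0+4)]
    if len(a): print(y0,len(a),np.median(a,0))
m=(s>115)&(s<125)&(abs(n)>12)&(abs(n)<22)&(abs(y)<60)
for sg in(1,-1):
    a=D[m&(y*sg>0)]; print("lip",sg,len(a),np.percentile(a,[2,98],axis=0).round(1).tolist() if len(a) else '')
E
python3 meas.py w6
```

```text
TCP s,y,n 369.03581131849484 0.759391191210709 -1.451115808027148
plate top 15 795 [388.2  11.3  -0.7] [[384.4, -7.6, -10.8], [390.6, 22.1, 9.3]]
plate top -35 1057 [340.2  34.5  -1.2] [[338.4, 21.5, -5.9], [343.6, 47.6, 3.4]]
20 200 [341.7  21.8  -1.3]
24 139 [340.1  25.9  -1.3]
28 140 [340.1  30.1  -1.3]
32 141 [340.2  33.9  -1.3]
36 145 [340.1  38.   -1.3]
40 154 [340.   41.9  -0.8]
44 509 [322.8  47.5  -1.4]
lip 1 197 [[115.3, 34.8, -18.7], [123.4, 51.8, 20.0]]
lip -1 143 [[115.6, -51.1, -18.6], [123.7, -33.9, 19.1]]
```

Request:
arm_command([
  [1,0.13,-0.05,2,0.1,0.2,0],
  [1,0.13,-0.05,5,0.1,0.2,0],
  [1,0.13,-0.05,8,0.1,0.2,0],
  [1,0.13,-0.05,10,0.1,0.2,0],
  [1,0.13,-0.05,10.5,0.1,0.2,0],
  [1,0.13,-0.05,10.5,0.1,0.2,0],
  [1,0.13,-0.05,10.5,0.1,0.2,0],
])

```text
time: 8.5
ee_pos: [0.551, 0.2608, 0.2638]
orientation: [-0.014, 0.964, 0.05, 0.259]
wrist_force: [-0.4, 0.2, -2.1]
width: 0.109
```

```bash
python3 shot.py w7; python3 meas.py w7; python3 - <<'E'
from h import *
from station import robot
o=robot.get_obs(); print(delta(o,slotp(.20,.0034,.0003),Rdown(6,30)))
E
```

```text
8.5 [0.55099223 0.26079882 0.26382002] [-0.01397823  0.96446185  0.0502249   0.25902782] [ 0.55643014  0.12505391  2.00534819 -0.41589032  0.57043092  0.75418914] [-0.40681954  0.23618922 -2.13401133] 0.10901940553883809
TCP s,y,n 264.9218940916003 0.5688615938630676 0.47509928582450955
plate top 15 782 [283.9  10.9   1. ] [[280.3, -7.6, -9.1], [286.3, 22.0, 10.9]]
plate top -35 1054 [236.1  34.4   0.9] [[234.2, 21.4, -3.8], [239.4, 47.4, 5.5]]
20 205 [237.5  21.6   0.8]
24 140 [236.1  26.    0.8]
28 137 [236.2  30.    0.8]
32 141 [236.   33.9   0.8]
36 146 [235.9  37.9   0.8]
40 153 [236.1  42.    0.8]
44 500 [218.4  47.4   0.9]
48 10 [141.   51.2  -0.3]
52 58 [148.3  54.2   0.1]
56 144 [157.3  58.    0.1]
lip 1 391 [[115.4, 34.7, -19.6], [123.6, 51.9, 19.7]]
lip -1 280 [[115.3, -49.9, -19.8], [123.6, -33.8, 19.5]]
[-0.06  0.01  6.5  -0.05 -0.08 -0.04]
```

View pics/w7.png

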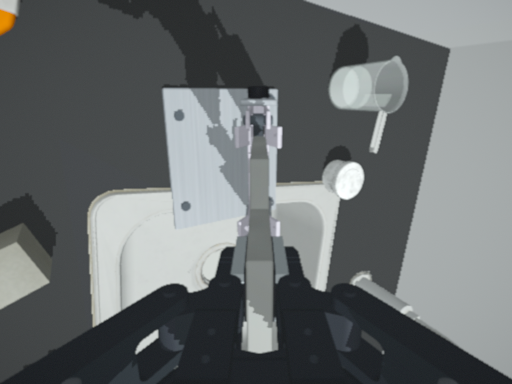

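Request:
arm_command([
  [1,-0.07,0,0.7,0,-0.1,0],
  [1,-0.07,0,1.4,0,-0.1,0],
  [1,-0.07,0,2.1,0,-0.1,0],
  [1,-0.07,0,2.8,0,-0.1,0],
  [1,-0.07,0,3.5,0,-0.1,0],
  [1,-0.07,0,3.5,0,-0.1,0],
])

```text
time: 9.3
ee_pos: [0.5678, 0.2626, 0.2322]
orientation: [-0.014, 0.965, 0.05, 0.258]
wrist_force: [1.9, -0.0, -4.1]
width: 0.107
```

```bash
python3 shot.py w8; python3 meas.py w8|head -5; python3 - <<'E'
from h import *
from station import robot
o=robot.get_obs(); print(o["torque"],delta(o,slotp(.20,.0034,.0003),Rdown(6,30)))
E
```

```text
9.3 [0.56784388 0.26256897 0.23224035] [-0.01370608  0.96479635  0.05040587  0.2577584 ] [ 0.54035078  0.19214664  2.00487975 -0.44815649  0.50646619  0.78183225] [ 1.86111539 -0.0135928  -4.09410703] 0.1071279091430582
TCP s,y,n 229.10172026017636 0.5678358414031521 -0.6409105581728636
plate top 15 790 [248.2  11.1   0.1] [[244.5, -7.7, -10.1], [250.7, 22.0, 9.8]]
plate top -35 1060 [200.3  34.4  -0.3] [[198.6, 21.3, -5.0], [203.5, 47.4, 4.3]]
20 208 [201.2  21.6  -0.4]
24 131 [200.3  26.   -0.4]
[-0.05789126  0.31895496 -0.0121927 ] [ 0.07 -0.02  2.93 -0.01  0.09 -0.03]
```

View pics/w8.png

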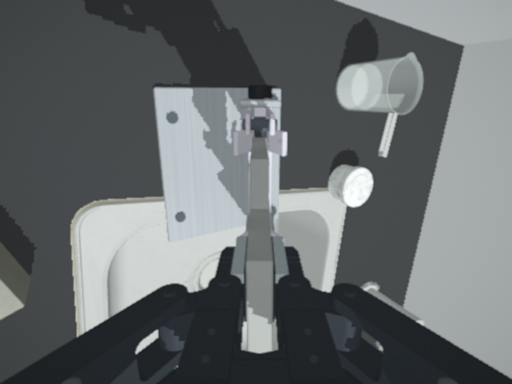

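Request:
arm_command([
  [1,0.05,0,0.6,0,0.1,0],
  [1,0.05,0,1.2,0,0.1,0],
  [1,0.05,0,1.8,0,0.1,0],
  [1,0.05,0,2.4,0,0.1,0],
  [1,0.05,0,3,0,0.1,0],
  [1,0.05,0,3,0,0.1,0],
])

```text
time: 10.1
ee_pos: [0.5831, 0.264, 0.2059]
orientation: [-0.014, 0.965, 0.05, 0.258]
wrist_force: [2.9, 0.4, -5.2]
width: 0.109
```

```bash
python3 shot.py w9; python3 meas.py w9|head -5; python3 - <<'E'
from h import *
from station import robot
o=robot.get_obs(); print(o["torque"],delta(o,slotp(.16,.0034,.0003),Rdown(6,30)))
E
```

```text
10.1 [0.58309919 0.26402177 0.20588992] [-0.01353685  0.96467749  0.05039572  0.25821379] [ 0.52728382  0.25050902  2.00036861 -0.48693784  0.45333472  0.81601174] [ 2.85911024  0.37610816 -5.20790288] 0.1086299424112183
TCP s,y,n 198.62045390832253 0.41807034696712086 -0.5458907823488179
plate top 15 797 [217.7  11.1  -0. ] [[214.0, -7.9, -10.3], [220.2, 21.8, 9.9]]
plate top -35 1058 [169.8  34.3  -0.2] [[168.0, 21.1, -4.9], [172.7, 47.2, 4.4]]
20 211 [170.6  21.5  -0.3]
24 132 [169.7  26.1  -0.3]
[0.01068134 0.36786893 0.02384489] [ 0.06 -0.01  3.88  0.    0.03 -0.02]
```

View pics/w9.png

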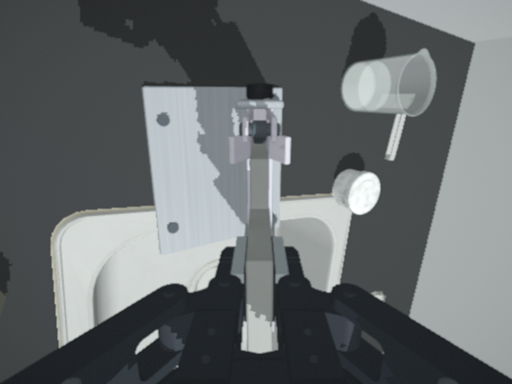

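```bash
cat >> meas.py <<'E'
m=(s>124)&(s<152)&(abs(n)<4)&(y>40)&(y<66)
q=D[m]
for s0 in range(124,152,4):
    a=q[(q[:,0]>=s0)&(q[:,0]<s0+4)]
    if len(a): print("pawl s",s0,len(a),a[:,1].min(),np.median(a[:,1]),a[:,1].max())
E
for i in w7 w8 w9; do echo $i; python3 meas.py $i|grep -E "pawl|TCP"; done
```

```text
w7
TCP s,y,n 264.9218940916003 0.5688615938630676 0.47509928582450955
pawl s 124 7 45.41102324217075 45.4982515131582 45.587949980952686
pawl s 128 13 45.64218128533667 46.80478367427311 47.752165182879395
pawl s 132 15 47.810956519435216 48.89134698850035 49.694894661478344
pawl s 136 11 49.050576306548166 50.049986540046625 50.76832472588238
pawl s 140 18 51.0835681187444 51.621418586472934 52.965779341629826
pawl s 144 20 47.32773458150248 53.19843982350082 54.90329824039838
pawl s 148 14 47.40655063035051 50.84312343690804 54.30106485368265
w8
TCP s,y,n 229.10172026017636 0.5678358414031521 -0.6409105581728636
pawl s 124 12 47.2376496933952 48.96052809786147 49.86431422350135
pawl s 128 20 47.30290145061923 48.82429307913178 50.49496351277164
pawl s 132 21 47.317175084517075 51.46889208305576 51.77934857956294
pawl s 136 22 47.24351448778921 50.11632802019294 53.47390748928027
pawl s 140 18 47.31396892013532 50.29788078840778 54.11860773895385
pawl s 144 10 47.26697979831978 47.54685931900844 54.16448183380219
pawl s 148 12 47.283445327544115 47.46194820929456 47.57205170640387
w9
TCP s,y,n 198.62045390832253 0.41807034696712086 -0.5458907823488179
pawl s 124 22 47.05129680953006 47.43890070524546 49.15645274102015
pawl s 128 24 47.098032556399474 48.799544057165186 50.493196919882024
pawl s 132 27 47.09791792661703 47.40162945204487 52.1323515456652
pawl s 136 27 47.18140172187313 47.70239899212392 53.58768424255088
pawl s 140 17 47.15168629706263 47.334258542329685 53.61084844661861
pawl s 144 21 47.14465368722294 47.33678237175748 47.47612207089658
pawl s 148 19 47.12992383940225 47.41312300899208 47.5974100360179
```

Request:
arm_command([
  [1,0.03,0,0.7,0,0,0],
  [1,0.03,0,1.4,0,0,0],
  [1,0.03,0,2.1,0,0,0],
  [1,0.03,0,2.8,0,0,0],
  [1,0.03,0,3.5,0,0,0],
  [1,0.03,0,4.2,0,0,0],
  [1,0.03,0,4.6,0,0,0],
  [1,0.03,0,4.8,0,0,0],
  [1,0.03,0,4.8,0,0,0],
])

```text
time: 11.28
ee_pos: [0.6071, 0.2664, 0.1643]
orientation: [-0.013, 0.965, 0.05, 0.258]
wrist_force: [1.4, 1.0, -4.9]
width: 0.113
```

```bash
python3 shot.py w10; python3 meas.py w10; python3 - <<'E'
from h import *
from station import robot
o=robot.get_obs(); print(o["torque"],delta(o,slotp(.138,.0034,.0003),Rdown(6,30)))
E
```

```text
11.275 [0.60708729 0.26643686 0.16432626] [-0.01346394  0.96472779  0.05032937  0.25804255] [ 0.50773725  0.34417481  1.98446218 -0.55843527  0.37893836  0.88021998] [ 1.43494801  0.97218236 -4.90319345] 0.11280168361478168
TCP s,y,n 150.57174791529377 0.3124854286055453 -0.44920716945304195
plate top 15 796 [169.6  10.9   0.2] [[166.0, -7.7, -10.0], [172.1, 21.7, 10.2]]
plate top -35 1094 [121.8  30.4  -0.2] [[120.1, -53.8, -4.9], [125.9, 47.1, 4.5]]
20 212 [122.5  21.5  -0.2]
24 135 [121.6  25.9  -0.2]
28 143 [121.7  30.1  -0.2]
32 276 [121.3  35.    0.1]
36 578 [119.6  38.    0.3]
40 588 [120.3  42.   -0.2]
44 478 [120.8  46.   -0.2]
48 266 [121.5  49.8   0.1]
52 59 [116.8  52.3   0.5]
56 23 [52.6 59.1  5.5]
lip 1 1055 [[115.4, 35.0, -19.5], [123.4, 52.1, 19.5]]
lip -1 0 
pawl s 124 5 49.313174908610605 49.63310498552491 49.83127261186329
pawl s 128 11 49.86711437520901 49.909351626027025 50.94431194607638
pawl s 132 15 51.15506591861181 51.52157315977787 51.743240549528124
[ 0.01368262  0.3277191  -0.01062603] [ 0.05 -0.02  1.26  0.02  0.05 -0.02]
```

View pics/w10.png

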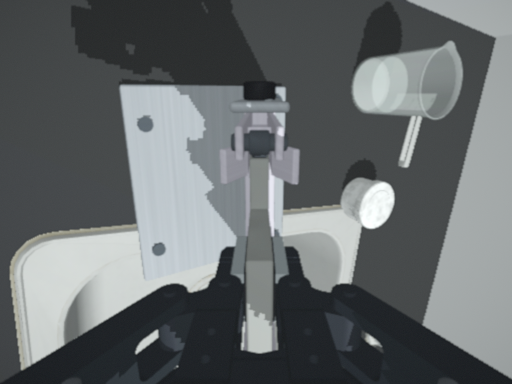

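Request:
arm_command([
  [1,0.03,0,0.3,0,0,0],
  [1,0.03,0,0.6,0,0,0],
  [1,0.03,0,0.8,0,0,0],
  [1,0.03,0,0.9,0,0,0],
  [1,0.03,0,0.9,0,0,0],
])

```text
time: 11.95
ee_pos: [0.6118, 0.2669, 0.1566]
orientation: [-0.013, 0.965, 0.05, 0.258]
wrist_force: [0.8, 0.5, -3.2]
width: 0.105
```

Request:
arm_command([
  [1,0,0,0.1,0,0,0],
  [1,0,0,0.15,0,0,0],
  [1,0,0,0.15,0,0,0],
])

```text
time: 12.32
ee_pos: [0.6126, 0.267, 0.1554]
orientation: [-0.013, 0.965, 0.05, 0.258]
wrist_force: [-1.5, 1.3, 1.3]
width: 0.107
```

```bash
python3 shot.py w11; python3 meas.py w11
```

```text
12.325 [0.612583   0.2669859  0.15536649] [-0.01344541  0.96472754  0.05034897  0.25804066] [ 0.50349872  0.36485409  1.97923596 -0.57609715  0.36428667  0.89597108] [-1.45246595  1.30822542  1.28661523] 0.10674657262186496
TCP s,y,n 140.05109706709237 0.2840591395702013 -0.14618220068616378
plate top 15 1411 [158.9  31.2   0.2] [[155.4, -6.4, -9.7], [161.6, 59.8, 9.9]]
plate top -35 1249 [110.8  30.8  -0.1] [[105.7, -53.5, -11.0], [115.1, 45.6, 11.0]]
20 209 [112.   21.4   0.1]
24 139 [111.3  26.    0.1]
28 141 [111.2  30.1   0.1]
32 248 [111.2  34.9   0.1]
36 466 [111.2  38.1   0.1]
40 345 [111.8  41.8   0.6]
44 174 [116.1  45.8  -0.9]
48 66 [118.2  49.5  13.2]
52 72 [34.  54.6 -0.4]
56 41 [53.9 58.7  5.5]
lip 1 1173 [[115.5, 35.0, -19.5], [123.4, 52.1, 19.6]]
lip -1 0 
pawl s 124 29 44.078404563793995 45.57793618554803 46.182451138417385
pawl s 128 24 45.979513788441615 46.885023493449495 47.764751089199514
pawl s 132 33 47.780061054940425 48.728441759199384 49.523287123828624
pawl s 136 33 49.574186112892015 50.46341436749907 51.66329990781307
pawl s 140 43 50.90377103073122 52.27185257578382 52.95375311512761
pawl s 144 34 52.662224533173756 53.77941805511673 54.1820240726004
pawl s 148 1 54.29184414886449 54.29184414886449 54.29184414886449
```

```bash
python3 - <<'E'
from h import *
a=cv2.imread("pics/w10.png")[70:220,190:330]; b=cv2.imread("pics/w11.png")[70:220,190:330]
cv2.imwrite("pics/cmp.png",cv2.resize(np.hstack([a,b]),None,fx=2.8,fy=2.8))
E
```

```text
(no output)
```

View pics/cmp.png

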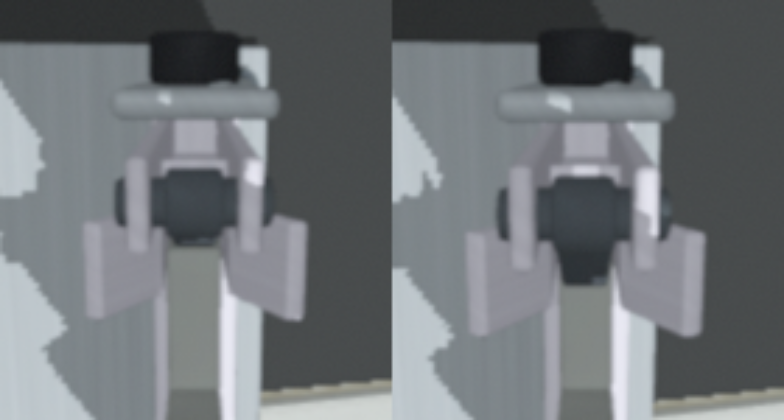

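Request:
arm_command([
  [1,0,0,0.1,0,0,0],
  [1,0,0,0.15,0,0,0],
  [1,0,0,0.15,0,0,0],
])

```text
time: 12.75
ee_pos: [0.6133, 0.2671, 0.1542]
orientation: [-0.013, 0.965, 0.05, 0.258]
wrist_force: [-4.9, -0.5, 4.8]
width: 0.108
```

```bash
python3 shot.py w12; python3 meas.py w12 | grep -E "TCP|24|plate top"; python3 - <<'E'
from h import *
from station import robot
for n in("top","scene"):
    t=robot.capture(n); cv2.imwrite(f"pics/{n}2.png",t["pixels"]); np.savez(f"pics/{n}2.npz",**t)
    if n=="top": a=cv2.resize(t["pixels"][125:205,100:210],None,fx=7,fy=7,interpolation=cv2.INTER_CUBIC); cv2.imwrite("pics/top2c.png",a)
    else: crop(t["pixels"],110,260,110,230,5,"pics/scene2c.png")
print(robot.get_obs()["wrist_force"])
E
```

```text
12.75 [0.61326531 0.26710273 0.15420211] [-0.01346557  0.96471607  0.0503395   0.25808432] [ 0.50306146  0.36752192  1.97860589 -0.57879071  0.36232762  0.89853162] [-4.9340515  -0.49725731  4.83427008] 0.10831304057676111
TCP s,y,n 138.69735005398903 0.32893524162671095 -0.1301502932765028
plate top 15 1315 [157.6  29.6   0.3] [[154.2, -6.5, -9.9], [160.5, 59.7, 10.2]]
plate top -35 1253 [109.8  30.8   0. ] [[105.2, -53.4, -10.9], [114.4, 45.2, 11.1]]
24 137 [109.9  26.    0.1]
pawl s 124 30 44.41698332939498 45.424575184825244 45.731220039330985
[-5.29312484 -1.06827903  5.25837124]
```

View pics/top2c.png

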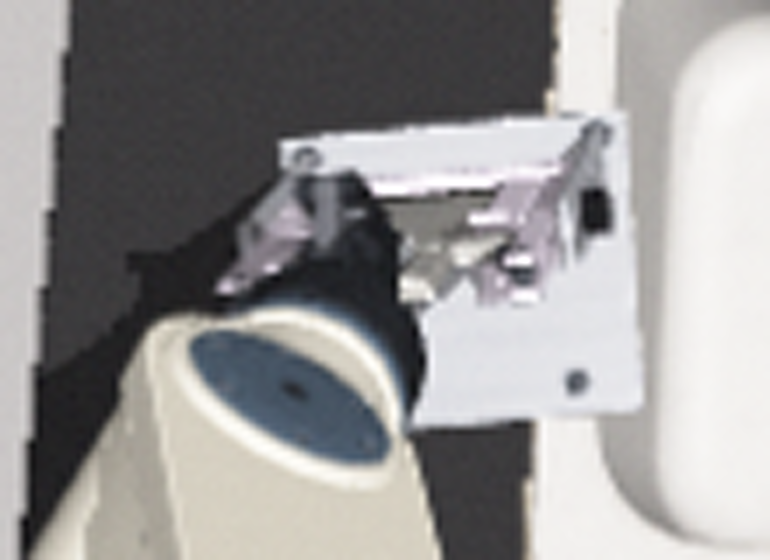

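View pics/scene2c.png

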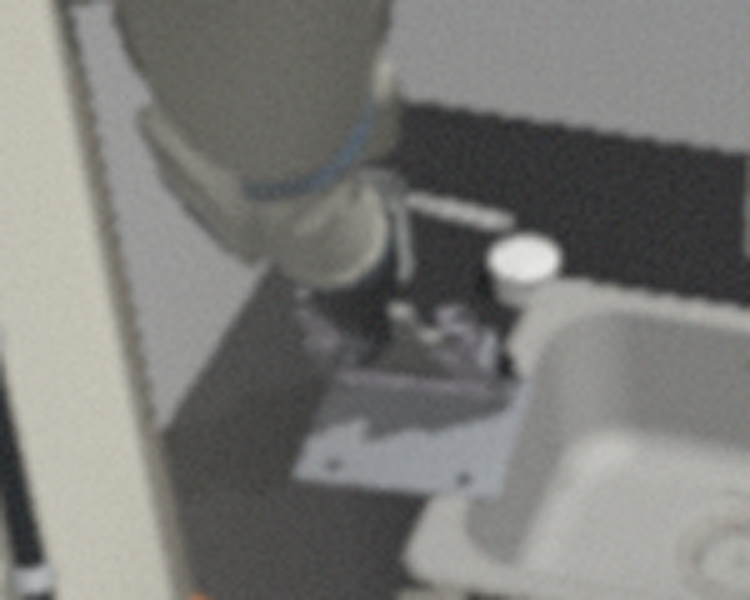

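Request:
arm_command([
  [1,0,0,0.1,0,0,0],
  [1,0,0,0.15,0,0,0],
  [1,0,0,0.15,0,0,0],
])

```text
time: 13.28
ee_pos: [0.6139, 0.2672, 0.1532]
orientation: [-0.013, 0.965, 0.05, 0.258]
wrist_force: [-7.7, -1.0, 9.7]
width: 0.108
```

```bash
python3 shot.py w13; python3 meas.py w13 | grep -E "TCP|24|plate top"; python3 - <<'E'
from h import *
from station import robot
t=robot.capture("top"); cv2.imwrite("pics/top3.png",t["pixels"]); np.savez("pics/top3.npz",**t)
f=lambda n:cv2.resize(load(n)["pixels"][140:175,155:195],None,fx=9.5,fy=9.5,interpolation=cv2.INTER_CUBIC)
cv2.imwrite("pics/rc.png",np.hstack([f("pics/top0.npz"),f("pics/top3.npz")]))
Rz=R.from_euler('z',5.8,degrees=True)
for k in("top0","top3"):
    c=load(f"pics/{k}.npz"); P=cloud(c,camT(c)); Q=Rz.inv().apply(P.reshape(-1,3)-RO)-[.03,0,.034]
    D=1000*np.c_[Q@[-.5,0,.866],Q[:,1],Q@[.866,0,.5]]
    m=(abs(D[:,2])<5)&(D[:,0]>122)&(D[:,0]<155)&(D[:,1]<-30)&(D[:,1]>-75)
    print(k); print(D[m][np.argsort(D[m][:,0])].round(0).astype(int).tolist())
print(robot.get_obs()["wrist_force"])
E
```

```text
13.275 [0.61392763 0.26718971 0.15317726] [-0.01348752  0.96469552  0.05029956  0.25816777] [ 0.50262005  0.36992446  1.97800416 -0.58137696  0.36052912  0.90100143] [-7.70397994 -1.00136957  9.69470612] 0.10765419177812086
TCP s,y,n 137.4759363453466 0.3462059764786956 -0.06427732228102279
plate top 15 1210 [156.5  27.4   0.3] [[153.0, -6.7, -10.0], [158.9, 59.7, 10.2]]
plate top -35 1257 [108.9  30.6  -0. ] [[104.4, -53.3, -10.9], [113.5, 45.5, 10.7]]
24 134 [108.7  26.1   0.2]
pawl s 124 21 44.28004520011641 45.26750092343542 46.2597495663014
pawl s 140 36 51.10024751782763 52.07697748305309 52.76353758645895
pawl s 144 27 52.83936956927303 53.60679125716198 53.92126724847808
top0
[[122, -42, 3], [124, -63, -5], [129, -46, -2], [130, -47, 5], [132, -47, 2], [138, -50, -3], [144, -51, 2], [151, -64, 0], [151, -66, -4], [153, -64, -3]]
top3
[[123, -60, -5], [126, -66, -5], [128, -46, 1], [131, -46, -1], [141, -51, 1], [141, -50, -2], [149, -64, -1], [153, -55, -5], [154, -64, -3], [155, -59, 4]]
[-8.65738358 -0.81835685  8.23042204]
```

View pics/rc.png

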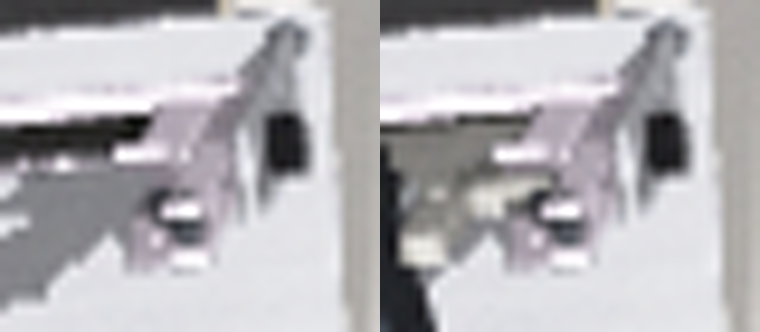

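Request:
arm_command([
  [1,0,0,-0.15,0,0,0],
  [0.6,0,0,-0.15,0,0,0],
  [0.6,0,0,-0.15,0,0,0],
  [0.6,0,0,-0.15,0,0,0],
  [0.6,0,0,-0.15,0,0,0],
  [0.6,0,0,-0.15,0,0,0],
])

```text
time: 14.12
ee_pos: [0.6132, 0.2671, 0.1545]
orientation: [-0.013, 0.965, 0.05, 0.258]
wrist_force: [0.2, 0.3, -0.4]
width: 0.395
```

```bash
python3 shot.py w14; python3 meas.py w14 | grep -E "TCP|24|plate top"
```

```text
14.125 [0.61321445 0.26710666 0.15447539] [-0.01348635  0.96469512  0.05028049  0.25817304] [ 0.50315431  0.36702054  1.97865621 -0.57862904  0.36262487  0.89849351] [ 0.19537471  0.2528485  -0.35016029] 0.39474694697972346
TCP s,y,n 138.9590920959704 0.33815328933558847 -0.03695425118004775
plate top 15 788 [157.7  47.9  -0.6] [[154.6, 20.9, -9.6], [160.8, 59.8, 9.5]]
plate top -35 1710 [110.5  13.3   1. ] [[105.0, -54.8, -11.4], [114.5, 45.2, 11.5]]
24 141 [111.5  26.   -1.3]
pawl s 124 29 44.37796307182223 45.36409200833832 46.44240939573818
pawl s 128 31 46.2676950481775 46.713272495117344 47.97200835174907
pawl s 136 32 49.45577279233916 50.38888168264805 51.818630724101844
pawl s 140 43 51.22771274455824 52.04345303055962 52.90545778207369
```

View pics/w14.png

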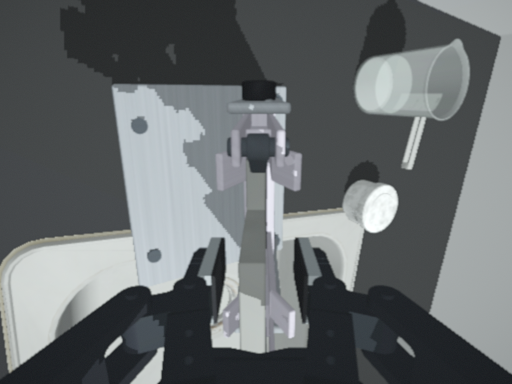

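Request:
arm_command([
  [0.6,0,0,-2,0,0,0],
  [0.6,0,0,-5,0,0,0],
  [0.6,0,0,-9,0,0,0],
  [0.6,0,0,-13,0,0,0],
  [0.6,0,0,-17,0,0,0],
  [0.6,0,0,-17,0,0,0],
  [0.6,0,0,-17,0,0,0],
])

```text
time: 15.05
ee_pos: [0.5287, 0.2582, 0.3014]
orientation: [-0.013, 0.965, 0.05, 0.258]
wrist_force: [-0.4, -0.1, -0.7]
width: 0.4
```

```bash
python3 shot.py w15; python3 - <<'E'
from h import *
np.set_printoptions(precision=1,suppress=True)
def fr(nm):
    c=load(f"pics/{nm}.npz"); o=dict(ee_pos=c["ob_p"],orientation=c["ob_q"]); P=cloud(c,camT(c,o))
    Rz=R.from_euler('z',6,degrees=True); Q=Rz.inv().apply((P.reshape(-1,3)-slotp(0,.0034,.0003)))
    return 1000*np.c_[Q@[-.5,0,.866],Q[:,1],Q@[.866,0,.5]].reshape(P.shape),c
for nm in("w2","w15"):
    D,c=fr(nm); s,y,n=D[...,0],D[...,1],D[...,2]
    for sg in(1,-1):
        for s0 in range(122,146,6):
            a=D[(abs(n)<5)&(s>=s0)&(s<s0+6)&(y*sg>35)&(y*sg<66)]
            if len(a): print(nm,sg,s0,len(a),np.median(a,0))
    a=D[(abs(n)<9)&(s>158)&(s<172)&(abs(y)<30)]
    if len(a): print("tongue",len(a),a.mean(0),np.percentile(a,[2,98],axis=0))
crop(c["pixels"],150,310,60,260,3,"pics/w15c.png")
from station import robot
t=robot.capture("top"); cv2.imwrite("pics/top4.png",t["pixels"])
E
```

```text
15.05 [0.52869272 0.2581921  0.30137673] [-0.01346458  0.96469903  0.05033875  0.25814822] [ 0.57825368  0.04615087  1.99930655 -0.38198075  0.65803755  0.72594786] [-0.38608787 -0.06022155 -0.73411209] 0.3998595089162392
w2 1 122 18 [125.   44.6   0.4]
w2 1 128 14 [130.9  47.1  -0.1]
w2 1 134 24 [136.3  49.3   0.4]
w2 1 140 19 [143.3  52.5  -0. ]
w2 -1 122 33 [125.5 -44.4   0.3]
w2 -1 128 36 [131.1 -47.   -0.7]
w2 -1 134 33 [136.6 -49.4   0.3]
w2 -1 140 40 [143.2 -51.9  -0.2]
w15 1 122 15 [125.   44.2   0.8]
w15 1 128 16 [131.2  46.7   0.4]
w15 1 134 18 [136.6  49.6  -0.1]
w15 1 140 18 [142.9  52.4  -0.1]
w15 -1 122 36 [125.4 -44.6  -0.2]
w15 -1 128 35 [131.5 -47.2   0.9]
w15 -1 134 35 [137.7 -49.4  -0.2]
w15 -1 140 38 [142.8 -52.   -0.2]
tongue 547 [166.5   0.7  -2. ] [[163.8 -21.6  -6.5]
 [168.   21.1   2.6]]
```

View pics/w15c.png

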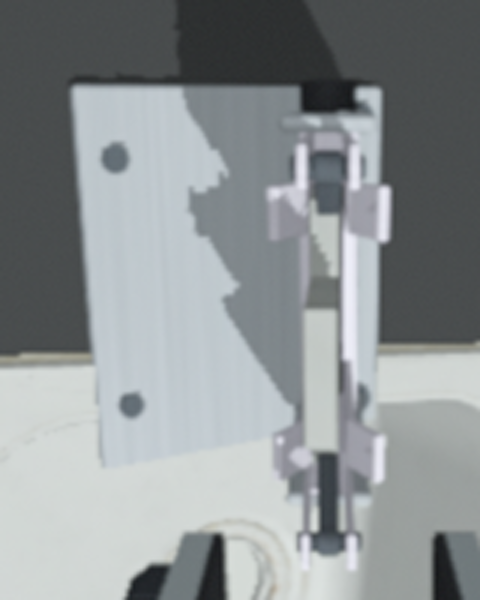

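View pics/top4.png

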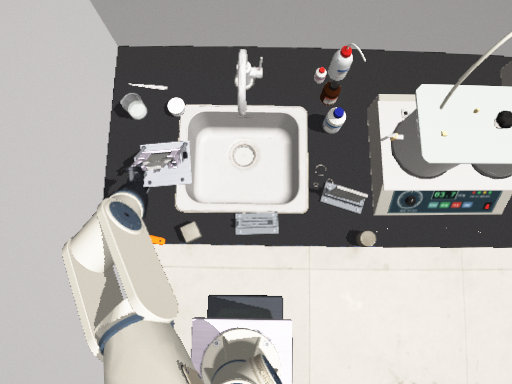

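```bash
python3 -c "
from station import robot
print(robot.job_done())"
```

```text
the job is handed in; nothing more can be done
None
```

I loaded the shouldered plate into the rack and let it go, and I handed the job in at about 15 s of the 45 s allowed. No verdict was reported, so the result rests on my own checks.

**What I did:** I gripped the tongue with 70 N, lifted the plate out of the stand and lined it up with the slot using wrist-camera depth. I then pushed it down in short steps until it pressed the pad. The wrist force rose by about 15 N in all, against the 60 N limit. Then I opened the fingers part way and backed out along the slope.

**Last checks:**
- **Clips:** both clips measure the same as in the empty rack, within about 0.5 mm. The left one was clearly pushed outward on the way down; the right one I could not see then, so I checked it only before and after.
- **Plate:** its top edge lies 166.5 mm up the slope. That puts the bottom edge at about 21.5 mm, on the pad I measured at 21–22 mm. It sits about 0.7 mm off centre sideways and leans slightly to the front within the slot clearance.
- **Surroundings:** the gripper is clear, at about zero force. The plain plate, cube and core look unmoved in the last top view; I did not measure them again.

**Disagreement:** the top and wrist cameras differed by 3–5 mm in y, for both the plate and the slot. I used the wrist camera for both, so the offset cancelled and the plate went in centred.

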